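Take a reflectance reading: key sequence, then draw out and hold the reading arm

ROBOT

A 7-joint arm with a two-finger parallel gripper is mounted at the origin on a cart in front of the work surface, level with it; the furniture and walls round the work are solid. World frame = base frame: x ahead of the robot, y to its left, z up, the work surface at z = 0. Lengths are in m, angles in rad, forces in N, time in s.
With the tool pointing down it reaches from about 0.4 to 0.85 m from the base axis. Payload 4.5 kg.
Tool frame: the origin (TCP) lies where the fingers leave the gripper's body, on its centre line; the fingertips stand 64 mm ahead of it and the grasp point (between the pads) lies 45 mm ahead of it; z points along the fingers, y is the line along which they close (so a half turn about z gives the same grasp; the last joint's range is limited). The gripper opens to 88 mm and grips with 3 to 60 N. Pads are 18 mm wide; open, the fingers measure 123 mm over their backs; the gripper's body (75 mm by 187 mm) begins 45 mm behind the grasp point.
Start: joints at [-1.156, 0.689, -0.195, 1.565, 0.157, 0.902, -0.215], TCP at [0.232, 0.58, 0.303] pointing down, gripper open.
Joint ranges: [-3.01, 3.01], [-0.46, 2.08], [-1.47, 1.51], [0.13, 2.56], [-1, 4.14], [0.04, 2.09], [-2.66, 2.66]. Speed limits (rad/s): [2.57, 2.57, 3.14, 3.14, 3.14, 3.14, 3.14].

INTERFACE

Orientations are given as a unit quaternion [x, y, z, w].
In Python, from plant import r gives the robot as it stands.
- The arm moves only by the tool play_rows, never from a script. Its arguments are lists of equal length, an entry for each row: "translation": the shift along the tool's x, y, z in m, a list of three; "delta_rot": the turn, a rotation vector about the tool's x, y, z in degrees, a list of three; "grip": the opening, from -1 (shut) to 1 (fully open). In form: {"translation": [[x, y, z], ...], "delta_rot": [[rx, ry, rz], ...], "grip": [grip, ...]}. A call has 1 to 20 rows; each row shifts and turns the commanded pose from where the row before left it, along the tool's axes as they then stand; what a row does not reach is not made up. A row lasts 1/8 s, in which the tool goes at most 62.5 mm and 10.7 degrees, less where a joint would pass 70% of its speed; a pose out of reach is approached as far as the arm can. A call with a gripper value outside its range is refused whole. The fingers move at their own pace and stop on an object; "squeeze" is the grip in N (left out, the last holds). Time passes only in rows, so rows that do not move let the fingers close. It gives the time, the measured TCP pose, the force, the opening and the grip force at its end, in the units of the state.
- r.get_state(): the state, without advancing time (a new reading comes with each control period).
- r.snapshot(name): name is "scene" or "top" or "wrist"; returns the picture (420x560x3 uint8, blue, green, red); there is no depth.
- r.get_calibration(name): a dict with "intrinsics" (3x3 intrinsics, pixels), "k1" (the pictures are not rectified: a ray, as slopes to the right and down, at radius r is drawn at 1 + k1 r^2 times it, then the intrinsics apply), "eye" and "rotation" of the camera in the world. Camera axes: x right, y up, looking along -z (the intrinsics and any distortion apply to the point x, -y, -z); pixel columns grow to the right and rows downward; lengths in m; the calibration is good to about 2 mm. A picture is of the moment at which its call begins: read the wrist's pose just before it. get_calibration takes no time and is no camera call; for the wrist camera it gives the pose at the moment of the call.
- r.finish_job(): hands the job in; it is judged then, once.
Trained networks look in the newest picture that a camera, given by its name, has taken for a name from the list of things; names that differ only in an ending like _2 or _b are one class to them, and where a whole thing is asked for, a point or a joint stands for the part that bears it (a point fixed in the world has none). Each returns a list of dicts, best first, with "confidence" (0 to 1); they miss things now and then, are a little off and sometimes report something else, mostly with a low value. They report only what shows in the picture. A call takes as long as a camera call.
- r.look_for(camera, target): "point" ([x, y, z] in m, in world coordinates, good to about 4 mm: the middle of the surface that is visible of it).
- r.silhouettes(camera, target): "pixels" (420x560 bool, what is visible of it).
The state is a dict: "clock": time; "q": joint angles; "qd": joint speeds; "joint_torque": joint torques, N m; "tool_pos": TCP position; "eef_rot": TCP orientation; "contact_force": force on the tool from outside, world axes, zero at the start; "moment": the same for the moment, N m; "opening": opening from 0.0 (shut) to 1.0 (fully open); "finger_force": force on a finger pad.
Only numpy, scipy, OpenCV 4.12 (cv2) and the standard library are available. Lean on these libraries where they do the work, as an engineer would, in place of code of your own. Each camera call takes 0.05 s, during which the arm holds its last target. There are 200 camera calls.

TASK

Take a reading with the bench reflectance meter: press its keys one at a time, first the round key (wake), then the square key (white reference, taken while the head is still parked over the white tile), then the long key (start). Then pinch the grip on top of the reading head so that the lock button in its side is squeezed in, and draw the spring-loaded arm out over the dish to the 100 mm mark, the second full-width line on the arm, which must stand at the mouth of the sleeve. Finish still squeezing and holding the arm there, without letting go, and leave the sample dish, the spare dishes, the beaker and the flask where they stand.

Things in the scene. Friction and masses are not known exactly. Their poses are not given: they have to be found in the camera images.
- meter: bench reflectance meter, fixed, white. Origin on the counter under its 117 x 310 x 16 mm base plate (own x -55 to 62, y -155 to 155 mm); own z up, own y from the sample end (-y) to the column (+y), own x away from the robot. Keypad 34 mm high along the robot's side (x -117 to -55, y -86 to 86). White tile at (12, 5), dish at (12, -95); the arm's axis lies at x 12
- read_arm (a joint): how far the arm is drawn out, m: 0 = parked over the white tile, 0.125 = stop; it slides along the meter's own -y. A spring pulls it home (1.5 N parked, 5.5 N at 0.100). Parked, its catch locks it in the sleeve until the lock button is in by 4.7 mm or more. Let go while out, it springs back to about 0.019, where the catch meets the mouth (squeeze again to go home)
- head_grip (a point): centre of the grip on the reading head, z 152 mm; moves with the arm. The head is a white box 46 x 50 mm, top at z 130; the grip on it is 26 mm thick (meter's own x), 34 mm long (own y), rises to z 172 and is free all round. Pinch it from above, fingers closing along the meter's own x, one on the plain ribbed face, one on the lock button. Axes as the meter
- lock_button (a joint): travel of the lock button, m: 0 = out (locked), 0.0055 = fully in. Round spring button, 20 mm across, in the grip's face towards the robot (own -x), at the height of point head_grip, 7 mm proud of that face. Moves along own +x; 3 N to start, 9 N fully in, then 1.5 mm proud (squeezed grip 27.5 mm thick). A pinch of 20 N or more on the grip holds it in
- mark_100 (a point): middle of the 100 mm mark on the top of the arm (z 114): the second of the two dark lines that run across the full 26 mm width of the steel bar; the first is the 50 mm line, short lines stand every 10 mm. Hidden in the sleeve while parked. Axes as the meter
- sleeve_mouth (a point): middle of the top edge of the mouth of the sleeve (z 119), the level aluminium tube, 36 mm wide, out of which the arm comes; it runs from here (own y 40 mm) back through the column to own y 197 mm. The 100 mm mark is at the mouth when joint read_arm = 0.100. Axes as the meter
- key_round (a joint): travel of the ROUND key (wake), 26 mm across, the left one seen from the keypad's side, m: 0 = up, 0.005 = fully down; a spring key that takes 1.5 N to start and 4.5 N to go fully down and comes up again when let go
- key_round_top (a point): centre of the top face of the ROUND key (wake), 26 mm across, the left one seen from the keypad's side; 41 mm above the counter when up, 7 mm proud of the keypad; the keys stand 44 mm apart along the meter's own y, 75 mm nearer the robot than the near face of the reading head
- key_square (a joint): travel of the SQUARE key (white reference), 24 mm, in the middle, m: 0 = up, 0.005 = fully down; a spring key that takes 1.5 N to start and 4.5 N to go fully down and comes up again when let go
- key_square_top (a point): centre of the top face of the SQUARE key (white reference), 24 mm, in the middle; 41 mm above the counter when up, 7 mm proud of the keypad; the keys stand 44 mm apart along the meter's own y, 75 mm nearer the robot than the near face of the reading head
- key_long (a joint): travel of the LONG key (start), 34 mm along the row by 20 mm, the right one, m: 0 = up, 0.005 = fully down; a spring key that takes 1.5 N to start and 4.5 N to go fully down and comes up again when let go
- key_long_top (a point): centre of the top face of the LONG key (start), 34 mm along the row by 20 mm, the right one; 41 mm above the counter when up, 7 mm proud of the keypad; the keys stand 44 mm apart along the meter's own y, 75 mm nearer the robot than the near face of the reading head
- sample_dish: flat clear petri dish with lid, 90 mm across, 15 mm high, loose between four small lugs on the base plate, its top 31 mm above the counter; the head passes 21 mm above it. Origin: centre of its underside
- spare_dishes: bystander: two stacked clear petri dishes, 90 mm across, 31 mm high, on the counter in front of the small vials. Origin: centre of its underside
- flask: bystander: conical glass flask, 72 mm across, 115 mm high, behind the meter. Origin: centre of its underside
- beaker: bystander: glass beaker, 74 mm across, 85 mm high, behind the small vials. Origin: centre of its underside

How it is judged:
On the way, in this order (a step that is already met when the one before it is completed fails the run):
1. the round key is pressed alone, with the arm parked (value of joint key_round above 0.0033 m and value of joint each of key_square, key_long below 0.0015 m and value of joint read_arm below 0.006 m), for 0.1 s.
2. then the square key is pressed alone, with the arm parked (value of joint key_square above 0.0033 m and value of joint each of key_round, key_long below 0.0015 m and value of joint read_arm below 0.006 m), for 0.1 s.
3. then the long key is pressed alone, with the arm parked (value of joint key_long above 0.0033 m and value of joint each of key_round, key_square below 0.0015 m and value of joint read_arm below 0.006 m), for 0.1 s.
4. then the lock button is squeezed in while the arm is still parked (value of joint lock_button above 0.0045 m and value of joint read_arm below 0.006 m), for 0.1 s.
At the end, for the whole second after the job is handed in: the arm is held still (under 10 mm/s) at 100 mm, within 4 mm, by the fingers, which press the lock button in (more than 4.5 mm, more than 4 N); all keys are up and the sample dish is within 10 mm of where it was (value of joint read_arm between 0.096 and 0.104 m and value of joint lock_button between 0.0045 and 1 m and velocity of joint read_arm between -0.01 and 0.01 m/s and contact force between lock_button and the fingers above 4 N and value of joint each of key_round, key_square, key_long below 0.0015 m and distance of sample_dish from where it was at the start of the episode below 0.01 m); the arm keeps its last pose, push and grip.
It fails at once if two keys are down together (value of joint each of key_round, key_square above 0.0025 m or value of joint each of key_square, key_long above 0.0025 m or value of joint each of key_round, key_long above 0.0025 m).
It fails at once if the sample dish is pushed by more than 10 mm (distance of sample_dish from where it was at the start of the episode above 0.01 m).
It fails at once if a bystander is pushed by more than 25 mm (distance of any of spare_dishes, flask, beaker from where it was at the start of the episode above 0.025 m).
It also fails if it takes over 48 s, if anything falls off the work surface, if the arm or the gripper's body presses on something with over 40 N, if the wrist force passes 120 N, or if a joint passes its speed limit or range.

## Working session

There is one attempt and no reset: what is moved stays moved. The work goes in short steps, Python scripts to look and compute and a tool call to move; the robot and the scene stay as the last step left them, time stands still between calls to the robot, and variables do not carry over. Pictures are saved under pics/ and viewed, at most 10 in all, crops included, and the job is handed in when it is done.

Besides the shell and the picture viewer there is one more tool, called as name(argument=value, ...) on one line, values as JSON. play_rows: Moves the arm, as the interface text tells. Its arguments: {"type":"object","properties":{"translation":{"type":"array","items":{"type":"array","items":{"type":"number"}}},"delta_rot":{"type":"array","items":{"type":"array","items":{"type":"number"}}},"grip":{"type":"array","items":{"type":"number"}},"squeeze":{"type":"number"}},"required":["translation","delta_rot","grip"]}

```bash
mkdir -p pics
cat > h.py <<'E'
import numpy as np, cv2
from plant import r
from scipy.spatial.transform import Rotation as R
def ray(cam,u,v):
    c=r.get_calibration(cam);K=np.array(c["intrinsics"])
    d=np.array([(u-K[0,2])/K[0,0],(v-K[1,2])/K[1,1]]);s=d.copy()
    for _ in range(20): s=d/(1+c["k1"]*(s@s))
    M=np.array(c["rotation"]); M=M if M.shape==(3,3) else R.from_quat(M).as_matrix()
    return np.array(c["eye"]),M@np.array([s[0],-s[1],-1])
def at_z(cam,u,v,z):
    e,d=ray(cam,u,v);return e+d*(z-e[2])/d[2]
def proj(cam,p):
    c=r.get_calibration(cam);K=np.array(c["intrinsics"])
    M=np.array(c["rotation"]); M=M if M.shape==(3,3) else R.from_quat(M).as_matrix()
    q=M.T@(np.array(p)-c["eye"]);s=np.array([q[0],-q[1]])/-q[2];s=s*(1+c["k1"]*(s@s))
    return K[:2,:2]@s+K[:2,2]
E
python3 - <<'E'
from h import *
s=r.get_state();print(s["clock"],s["tool_pos"],s["eef_rot"],R.from_quat(s["eef_rot"]).as_matrix().round(3).tolist())
for c in("top","scene"):
    cv2.imwrite(f"pics/{c}.png",r.snapshot(c)); print(c,r.get_calibration(c))
    for t in("key_round_top","key_square_top","key_long_top","head_grip","sleeve_mouth","sample_dish","spare_dishes","flask","beaker"):
        for o in r.look_for(c,t)[:2]: print(t,np.round(o["point"],4),round(o["confidence"],2))
E
```

```text
0.0 [0.23212684 0.57974557 0.30192279] [ 1.89183388e-01  9.81941362e-01 -8.92206137e-04 -1.02614239e-04] [[-0.928, 0.372, -0.001], [0.372, 0.928, -0.002], [-0.0, -0.002, -1.0]]
top {'intrinsics': array([[502.97010812,   0.        , 275.52346144],
       [  0.        , 502.97010812, 205.37914781],
       [  0.        ,   0.        ,   1.        ]]), 'k1': 0.03313161463493626, 'eye': array([0.48132256, 0.19554422, 1.10552485]), 'rotation': array([-0.02042419,  0.01823771,  0.71665714, -0.69688793])}
key_round_top [0.4584 0.2673 0.0337] 0.69
key_square_top [0.4001 0.228  0.0388] 0.58
key_long_top [0.4024 0.1873 0.0415] 0.47
key_long_top [0.4582 0.2632 0.0272] 0.42
head_grip [0.4967 0.2554 0.1297] 0.69
sleeve_mouth [0.4587 0.2659 0.0337] 0.79
sample_dish [0.5102 0.1588 0.0328] 0.69
spare_dishes [0.3722 0.0021 0.0305] 0.74
spare_dishes [0.3859 0.2775 0.043 ] 0.5
flask [0.6607 0.2474 0.0439] 0.81
beaker [ 0.6468 -0.0093  0.0296] 0.74
scene {'intrinsics': array([[541.6065427 ,   0.        , 272.30168186],
       [  0.        , 541.6065427 , 214.32785738],
       [  0.        ,   0.        ,   1.        ]]), 'k1': -0.021390736548368476, 'eye': array([0.89422356, 0.68357008, 1.08752698]), 'rotation': array([0.08727848, 0.25511852, 0.91446151, 0.30175679])}
key_round_top [0.3946 0.277  0.0404] 0.58
key_square_top [ 0.6398 -0.0145  0.0525] 0.62
key_long_top [0.4063 0.1941 0.0388] 0.51
head_grip [0.5066 0.2609 0.129 ] 0.79
head_grip [0.5141 0.1605 0.0272] 0.23
sleeve_mouth [0.4878 0.2931 0.0367] 0.58
sample_dish [0.5131 0.1611 0.0315] 0.84
sample_dish [ 0.6419 -0.0162  0.053 ] 0.51
spare_dishes [0.3723 0.0076 0.0332] 0.72
spare_dishes [0.5097 0.2651 0.1277] 0.3
flask [0.6736 0.2613 0.0535] 0.93
beaker [ 0.6424 -0.0151  0.0532] 0.71
beaker [0.3995 0.236  0.0403] 0.7
```

View pics/top.png

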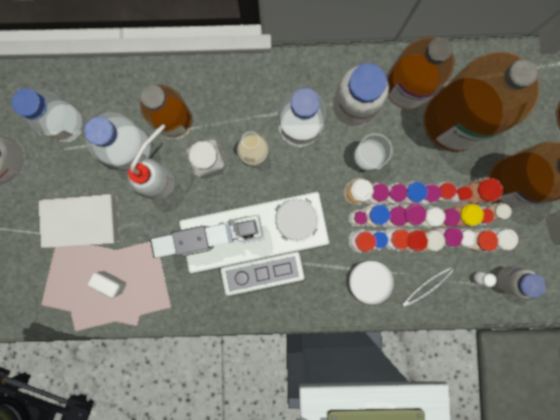

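View pics/scene.png

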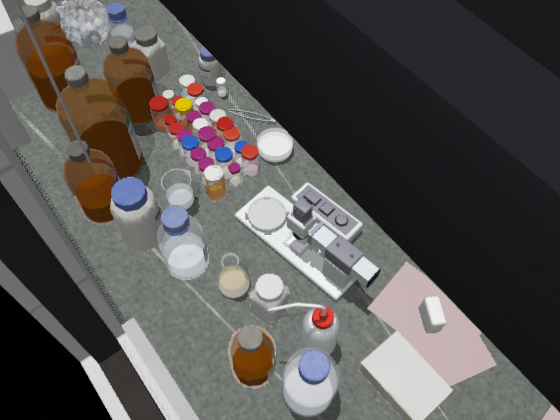

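The top view shows the meter, with keys at about (242,278), (262,274) and (283,269), the head near (246,229) and the dish at (297,220). I'll zoom in for accuracy.

Run:
```python
from h import *
im=cv2.imread("pics/top.png")[185:305,175:335]
cv2.imwrite("pics/crop.png",cv2.resize(im,None,fx=5,fy=5,interpolation=cv2.INTER_CUBIC))
```

```text
(no output)
```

View pics/crop.png

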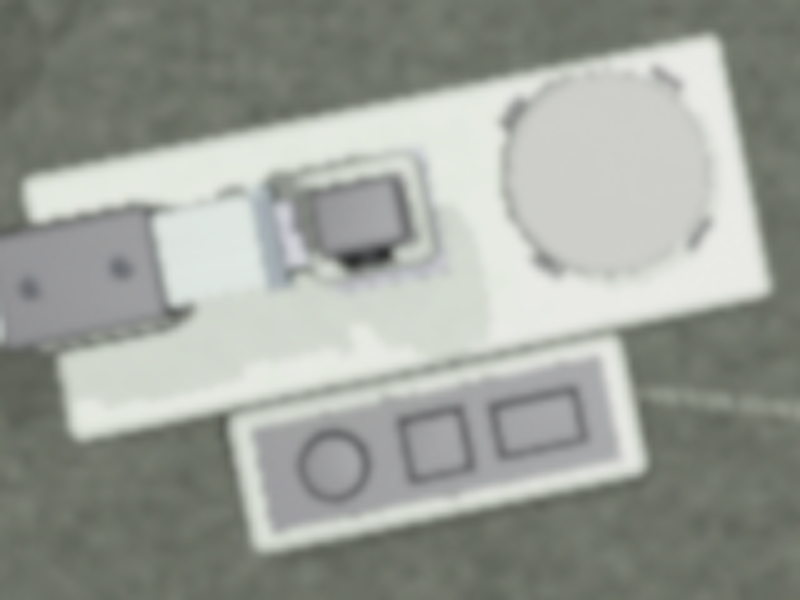

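The crop shows the round, square and long keys at crop (335,465), (437,444) and (539,423), the base corners, the dish at (608,172) and the grip top at (361,216). Next I fit the meter pose.

```bash
cat > fit.py <<'E'
from h import *
# own xy (key x: head near face x=12-23=-11, minus 75 = -86)
P=[(335,465,41,-86,44),(437,444,41,-86,0),(539,423,41,-86,-44),(22,180,16,62,155),(715,35,16,62,-155),(770,293,16,-55,-155),
(78,438,16,-55,155),(258,550,34,-117,86),(648,470,34,-117,-86),(361,216,172,12,5),(608,172,31,12,-95)]
W=np.array([at_z("top",(u-2)/5+175,(v-2)/5+185,z/1e3)[:2] for u,v,z,_,_ in P]);O=np.array([p[3:] for p in P])/1e3
Wm,Om=W.mean(0),O.mean(0);w,o=W-Wm,O-Om
a=np.arctan2((o[:,0]*w[:,1]-o[:,1]*w[:,0]).sum(),(o*w).sum())
Rm=np.array([[np.cos(a),-np.sin(a)],[np.sin(a),np.cos(a)]]);t=Wm-Rm@Om
def own(x,y): return Rm@np.array([x,y])/1e3+t
if __name__=="__main__":
    print("yaw",np.degrees(a),"t",t);print(((W-(O@Rm.T+t))*1e3).round(1).tolist())
    for n,x,y in(("round",-86,44),("sq",-86,0),("long",-86,-44),("grip",12,5),("dish",12,-95)):print(n,own(x,y).round(4))
    for n,p in(("grip",(12,5,.172)),("sq",(-86,0,.041)),("dish",(12,-95,.031))):print(n,proj("scene",[*own(*p[:2]),p[2]]).round(1))
    s=r.get_state();M=R.from_quat(s["eef_rot"]).as_matrix();q=[*own(-86,44),.041+.064+.05]
    print("to above round, tool axes",M.T@(np.array(q)-s["tool_pos"]), "tool y deg",np.degrees(np.arctan2(M[1,1],M[0,1])))
E
python3 fit.py
```

```text
yaw 10.23326894436072 t [0.4820784  0.24561255]
[[0.0, -0.1], [-0.2, 0.1], [-0.5, 0.3], [-1.7, -1.3], [-2.2, 1.8], [0.6, 2.5], [1.8, -2.7], [2.7, -2.1], [1.1, 1.6], [-0.7, -0.5], [-0.9, 0.5]]
round [0.3896 0.2736]
sq [0.3974 0.2303]
long [0.4053 0.187 ]
grip [0.493  0.2527]
dish [0.5108 0.1543]
grip [302.1 202.1]
sq [325.9 205.4]
dish [266.2 210. ]
to above round, tool axes [-0.26005279 -0.22620138  0.14772509] tool y deg 68.18548338266422
```

play_rows(translation=[[0, 0, 0], [0, 0, 0], [0, 0, 0], [-0.0126, -0.0411, 0], [-0.0126, -0.0411, 0], [-0.0126, -0.0411, 0], [-0.0126, -0.0411, 0], [-0.0126, -0.0411, 0], [-0.0126, -0.0411, 0], [-0.0126, -0.0411, 0], [-0.0126, -0.0411, 0], [0, 0, 0.03], [0, 0, 0.03], [0, 0, 0]], delta_rot=[[0, 0, -10.6], [0, 0, -10.6], [0, 0, -10.6], [0, 0, 0], [0, 0, 0], [0, 0, 0], [0, 0, 0], [0, 0, 0], [0, 0, 0], [0, 0, 0], [0, 0, 0], [0, 0, 0], [0, 0, 0], [0, 0, 0]], grip=[-1, -1, -1, -1, -1, -1, -1, -1, -1, -1, -1, -1, -1, -1], squeeze=20)

```text
clock: 2.75
tool_pos: [0.3879, 0.2732, 0.2415]
eef_rot: [-0.087, 0.996, -0.001, -0.001]
contact_force: [-0.8, -0.1, 0.2]
opening: 0.011
finger_force: 0.0
```

```bash
cat > w.py <<'E'
from fit import *
import sys
s=r.get_state();M=R.from_quat(s["eef_rot"]).as_matrix()
cv2.imwrite(sys.argv[1],r.snapshot("wrist"))
print(s["clock"],s["tool_pos"],"yaw y",np.degrees(np.arctan2(M[1,1],M[0,1])),"q",s["q"].round(2),s["opening"],s["contact_force"].round(2))
print(M.round(3).tolist())
for n,x,y,z in(("round",-86,44,41),("sq",-86,0,41),("long",-86,-44,41),("grip",12,5,172),("dish",12,-95,31)):print(n,proj("wrist",[*own(x,y),z/1e3]).round(1), "tool-frame xy from here",(M.T@(np.array([*own(x,y),z/1e3])-s["tool_pos"])*1e3).round(1))
E
python3 w.py pics/w1.png
```

```text
2.75 [0.38790355 0.27320429 0.24153091] yaw y 99.99132753351613 q [-0.5   0.61 -0.34  2.06  0.39  0.53  0.63] 0.010538095640587376 [-0.82 -0.11  0.24]
[[-0.985, -0.173, -0.003], [-0.173, 0.985, -0.002], [0.003, -0.002, -1.0]]
round [276.6 197.3] tool-frame xy from here [ -2.4   0.5 200.5]
sq [220.5 197.6] tool-frame xy from here [ -2.6 -43.5 200.6]
long [165.  197.9] tool-frame xy from here [ -2.8 -87.5 200.7]
grip [203.6 436.3] tool-frame xy from here [-100.2  -38.3   69.3]
dish [121.8 301.9] tool-frame xy from here [-101.  -138.1  210.5]
```

View pics/w1.png

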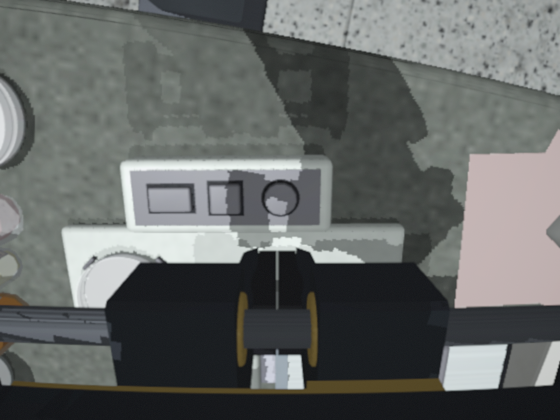

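The wrist view shows round, square and long at (280,198), (225,198) and (170,198). That is about 4 px (3 mm) to +y of my fit, so I shift +2 mm in tool y and press the round key.

play_rows(translation=[[-0.0024, 0.002, 0.04], [0, 0, 0.04], [0, 0, 0.04], [0, 0, 0.012], [0, 0, 0.003], [0, 0, 0.003], [0, 0, 0.003], [0, 0, 0], [0, 0, 0]], delta_rot=[[0, 0, 0], [0, 0, 0], [0, 0, 0], [0, 0, 0], [0, 0, 0], [0, 0, 0], [0, 0, 0], [0, 0, 0], [0, 0, 0]], grip=[-1, -1, -1, -1, -1, -1, -1, -1, -1])

```text
clock: 3.92
tool_pos: [0.3913, 0.2769, 0.1023]
eef_rot: [-0.087, 0.996, 0.001, 0.001]
contact_force: [1.9, -0.4, 2.6]
opening: 0.007
finger_force: 1.6
```

play_rows(translation=[[0, 0, 0.002], [0, 0, 0.002], [0, 0, 0], [0, 0, 0]], delta_rot=[[0, 0, 0], [0, 0, 0], [0, 0, 0], [0, 0, 0]], grip=[-1, -1, -1, -1])

```text
clock: 4.42
tool_pos: [0.3912, 0.2768, 0.1]
eef_rot: [-0.087, 0.996, 0.001, 0.002]
contact_force: [-1.2, -1.0, 30.2]
opening: 0.006
finger_force: 14.9
```

Bottomed out. On to the square key, pressing 1 mm less deep.

play_rows(translation=[[0, 0, -0.018], [0, 0, 0], [0.001, -0.0455, 0], [0, 0, 0], [0, 0, 0.01], [0, 0, 0.004], [0, 0, 0.003], [0, 0, 0], [0, 0, 0]], delta_rot=[[0, 0, 0], [0, 0, 0], [0, 0, 0], [0, 0, 0], [0, 0, 0], [0, 0, 0], [0, 0, 0], [0, 0, 0], [0, 0, 0]], grip=[-1, -1, -1, -1, -1, -1, -1, -1, -1])

```text
clock: 5.55
tool_pos: [0.3971, 0.2319, 0.1001]
eef_rot: [-0.088, 0.996, 0.0, 0.001]
contact_force: [-1.7, -1.4, 24.6]
opening: 0.004
finger_force: 12.4
```

play_rows(translation=[[0, 0, -0.018], [0, 0, 0], [0, -0.044, 0], [0, 0, 0], [0, 0, 0.01], [0, 0, 0.004], [0, 0, 0.003], [0, 0, 0], [0, 0, 0]], delta_rot=[[0, 0, 0], [0, 0, 0], [0, 0, 0], [0, 0, 0], [0, 0, 0], [0, 0, 0], [0, 0, 0], [0, 0, 0], [0, 0, 0]], grip=[-1, -1, -1, -1, -1, -1, -1, -1, -1])

```text
clock: 6.68
tool_pos: [0.405, 0.1893, 0.1003]
eef_rot: [-0.088, 0.996, 0.001, 0.001]
contact_force: [-0.9, 0.1, 15.1]
opening: 0.003
finger_force: 7.5
```

play_rows(translation=[[0, 0, -0.05], [0, 0, -0.05], [0, 0, -0.05], [0, 0, -0.05], [0, 0, 0], [0, 0, 0], [0, 0, 0], [0, 0, 0], [0, 0, 0], [0, 0, 0], [0, 0, 0], [0, 0, 0], [0, 0, 0], [0, 0, 0]], delta_rot=[[0, 0, 0], [0, 0, 0], [0, 0, 0], [0, 0, 0], [0, 0, 10], [0, 0, 10], [0, 0, 10], [0, 0, 10], [0, 0, 10], [0, 0, 10], [0, 0, 10], [0, 0, 10], [0, 0, 9.7], [0, 0, 0]], grip=[-1, -1, -1, -1, 1, 1, 1, 1, 1, 1, 1, 1, 1, 1])

```text
clock: 8.43
tool_pos: [0.4048, 0.1888, 0.2993]
eef_rot: [0.64, 0.769, -0.0, 0.0]
contact_force: [0.1, -0.4, -0.1]
opening: 1.0
finger_force: 0.0
```

```bash
python3 w.py pics/w2.png; python3 -c "
from h import *
r.snapshot('wrist')
for t in('head_grip','lock_button','key_square_top'):
    for o in r.look_for('wrist',t)[:2]: print(t,np.round(o['point'],4),round(o['confidence'],2))"
```

```text
8.425 [0.40475822 0.18882219 0.29926638] yaw y 10.489024967953197 q [-0.47  0.47 -0.1   2.09  0.09  0.59 -0.45] 0.9999818116023897 [ 0.06 -0.41 -0.06]
[[-0.182, 0.983, -0.0], [0.983, 0.182, -0.001], [-0.0, -0.0, -1.0]]
round [277.5  84.4] tool-frame xy from here [ 86.3   0.6 258.2]
sq [277.2 135.1] tool-frame xy from here [ 42.3   0.4 258.2]
long [277. 183.] tool-frame xy from here [-1.700e+00  2.000e-01  2.583e+02]
grip [450.6 145.6] tool-frame xy from here [ 46.8  98.4 127.2]
dish [374.9 231.8] tool-frame xy from here [-53.2  98.  268.3]
head_grip [0.4795 0.256  0.1473] 0.71
head_grip [0.4009 0.1913 0.0403] 0.68
lock_button [0.4716 0.2554 0.1562] 0.86
```

View pics/w2.png

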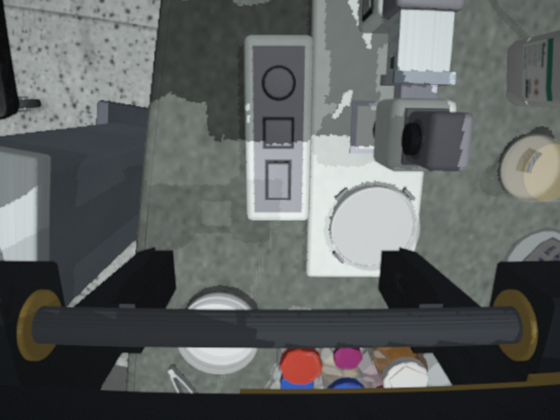

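The wrist view again shows the keys about 2.5 px and the grip (449,140) about 5 px toward +y of my fit, so I use a +2.5 mm correction. Now moving over the grip and descending.

play_rows(translation=[[0.0123, 0.0244, 0], [0.0123, 0.0244, 0], [0.0123, 0.0244, 0], [0.0124, 0.0245, 0], [0, 0, 0], [0, 0, 0.03], [0, 0, 0.03], [0, 0, 0.03], [0, 0, 0.01], [0, 0, 0], [0, 0, 0]], delta_rot=[[0, 0, 0], [0, 0, 0], [0, 0, 0], [0, 0, 0], [0, 0, 0], [0, 0, 0], [0, 0, 0], [0, 0, 0], [0, 0, 0], [0, 0, 0], [0, 0, 0]], grip=[1, 1, 1, 1, 1, 1, 1, 1, 1, 1, 1])

```text
clock: 10.05
tool_pos: [0.4929, 0.2541, 0.2008]
eef_rot: [0.641, 0.768, 0.001, 0.0]
contact_force: [-0.2, 0.7, -0.6]
opening: 0.997
finger_force: 0.0
```

```bash
python3 w.py pics/w3.png
```

```text
10.05 [0.49285673 0.25405337 0.20080763] yaw y 10.275465731659953 q [-0.51  0.74 -0.08  1.88  0.11  0.53 -0.48] 0.9974307478192458 [-0.22  0.7  -0.63]
[[-0.178, 0.984, 0.002], [0.984, 0.178, 0.001], [0.001, 0.002, -1.0]]
round [126.4 154.8] tool-frame xy from here [ 37.6 -98.4 159.7]
sq [132.9 219.1] tool-frame xy from here [ -6.4 -98.4 159.6]
long [139.4 277.7] tool-frame xy from here [-50.4 -98.4 159.6]
grip [276.  318.9] tool-frame xy from here [-1.4 -0.2 28.8]
dish [275.9 332.2] tool-frame xy from here [-101.5   -0.5  169.7]
```

View pics/w3.png

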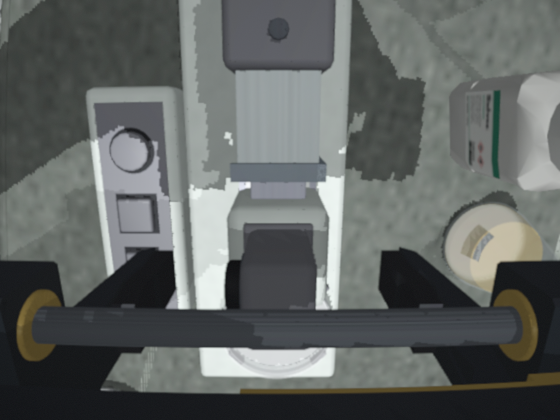

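The grip and its button (left, about (235,285)) sit centred between the fingers. I close on them.

play_rows(translation=[[0.001, 0, 0.003], [0, 0, 0], [0, 0, 0], [0, 0, 0], [0, 0, 0], [0, 0, 0], [0, 0, 0], [0, 0, 0], [0, 0, 0], [0, 0, 0]], delta_rot=[[0, 0, 0], [0, 0, 0], [0, 0, 0], [0, 0, 0], [0, 0, 0], [0, 0, 0], [0, 0, 0], [0, 0, 0], [0, 0, 0], [0, 0, 0]], grip=[0, -0.3, -1, -1, -1, -1, -1, -1, -1, -1], squeeze=35)

```text
clock: 11.35
tool_pos: [0.4927, 0.255, 0.1967]
eef_rot: [0.641, 0.768, 0.0, 0.0]
contact_force: [2.3, 0.0, -4.1]
opening: 0.306
finger_force: 35.0
```

play_rows(translation=[[-0.005, 0, 0], [-0.01, 0, 0], [-0.01, 0, 0], [-0.01, 0, 0], [-0.01, 0, 0], [0, 0, 0], [0, 0, 0]], delta_rot=[[0, 0, 0], [0, 0, 0], [0, 0, 0], [0, 0, 0], [0, 0, 0], [0, 0, 0], [0, 0, 0]], grip=[-1, -1, -1, -1, -1, -1, -1])

```text
clock: 12.22
tool_pos: [0.5006, 0.211, 0.1967]
eef_rot: [0.641, 0.768, 0.001, -0.0]
contact_force: [3.4, 2.8, -9.0]
opening: 0.304
finger_force: 35.0
```

play_rows(translation=[[-0.01, 0, 0.0005], [-0.01, 0, 0.0005], [-0.01, 0, 0], [-0.01, 0, 0], [-0.01, 0, 0], [-0.005, 0, 0], [0, 0, 0], [0, 0, 0], [0, 0, 0]], delta_rot=[[0, 0, 0], [0, 0, 0], [0, 0, 0], [0, 0, 0], [0, 0, 0], [0, 0, 0], [0, 0, 0], [0, 0, 0], [0, 0, 0]], grip=[-1, -1, -1, -1, -1, -1, -1, -1, -1])

```text
clock: 13.35
tool_pos: [0.5101, 0.1584, 0.1966]
eef_rot: [0.64, 0.768, 0.001, -0.0]
contact_force: [1.2, 5.7, -0.3]
opening: 0.306
finger_force: 35.0
```

```bash
python3 w.py pics/w4.png | head -1
python3 - <<'E'
from fit import *
s=r.get_state();print("moved",np.linalg.norm(s["tool_pos"][:2]-[.4927,.255]))
cv2.imwrite("pics/t4.png",r.snapshot("top"))
for c in("wrist","top"):
    print(c,proj(c,[*own(12,42.5),.119]))
    for t in("mark_100","sleeve_mouth"):
        for o in r.look_for(c,t)[:1] : print(t,np.round(o["point"],4),o["confidence"])
a=cv2.imread("pics/w4.png")[60:260,180:380];cv2.imwrite("pics/w4c.png",cv2.resize(a,None,fx=3,fy=3,interpolation=cv2.INTER_CUBIC))
E
```

```text
13.35 [0.51009383 0.15841643 0.19660253] yaw y 10.37138575147324 q [-0.32  0.73 -0.1   1.94  0.15  0.48 -0.35] 0.305636971713773 [ 1.22  5.71 -0.31]
moved 0.09809740847306013
wrist [276.8836834  -67.18642978]
mark_100 [0.4987 0.1931 0.1179] 0.74
sleeve_mouth [0.4707 0.2157 0.0351] 0.93
top [229.40977265 231.6726996 ]
mark_100 [0.4957 0.251  0.1141] 0.67
sleeve_mouth [0.4546 0.2849 0.0329] 0.78
```

View pics/w4.png

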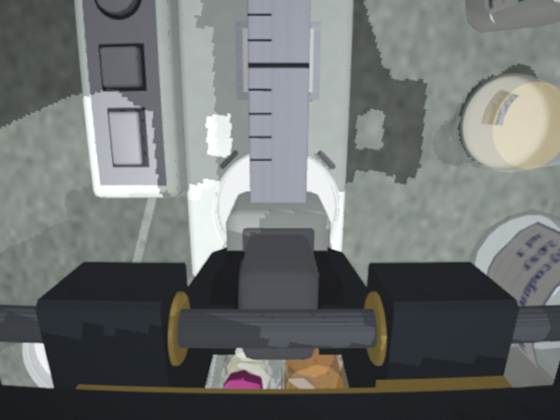

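The wrist view shows the bar out, with the 50 mm full-width line at row 65 and the mouth out of frame. I check the top view.

Run:
```python
from fit import *
p=at_z("wrist",279,65,.114);o=Rm.T@(p[:2]-t)*1e3;print("50 line own",o,"-> read_arm est mm",50+42.3-o[1])
im=cv2.imread("pics/t4.png")[195:265,195:275]
cv2.imwrite("pics/t4c.png",cv2.resize(im,None,fx=8,fy=8,interpolation=cv2.INTER_CUBIC))
```

```text
50 line own [12.99843078 -6.18714466] -> read_arm est mm 98.48714465529638
```

View pics/t4c.png

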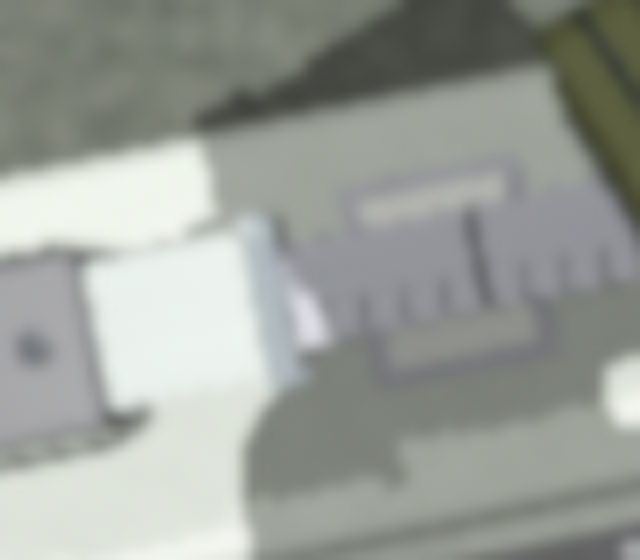

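The top view shows the 50 mm line at about x 480, ticks every 40 px and the mouth at about x 285. The 100 mm line would then stand at the mouth, which agrees with the 98.1 mm moved. I draw 1.9 mm more.

play_rows(translation=[[-0.0019, 0, 0], [0, 0, 0], [0, 0, 0], [0, 0, 0], [0, 0, 0], [0, 0, 0]], delta_rot=[[0, 0, 0], [0, 0, 0], [0, 0, 0], [0, 0, 0], [0, 0, 0], [0, 0, 0]], grip=[-1, -1, -1, -1, -1, -1])

```text
clock: 14.4
tool_pos: [0.5104, 0.1567, 0.1966]
eef_rot: [0.64, 0.768, 0.001, -0.0]
contact_force: [0.9, 5.9, 0.0]
opening: 0.306
finger_force: 35.0
```

Run:
```python
from h import *
s=r.get_state();print("moved",np.linalg.norm(s["tool_pos"][:2]-[.4927,.255]),s["opening"],s["finger_force"],s["contact_force"],abs(s["qd"]).max())
a=r.snapshot("wrist")
cv2.imwrite("pics/w5.png",a);g=a[:150,262:296].mean((1,2));print("line row",[(i,int(g[i])) for i in np.argsort(g)[:4]])
b=cv2.imread("pics/w4.png")[:150,262:296].mean((1,2));print([(i,int(b[i])) for i in np.argsort(b)[:4]])
```

```text
moved 0.09988499034110312 0.30551774454795755 35.00224459916353 [0.87044567 5.90643274 0.00708661] 0.0015905456458243494
line row [(np.int64(65), 43), (np.int64(64), 44), (np.int64(66), 53), (np.int64(63), 75)]
[(np.int64(65), 43), (np.int64(64), 44), (np.int64(66), 53), (np.int64(63), 74)]
```

```bash
python3 -c "
from plant import r
print(r.finish_job())"
```

```text
the job is handed in; nothing more can be done
None
```

I pressed the round, square and long keys in that order, then drew the arm out to about 99.9 mm (measured from the tool's travel) and handed the job in at about 14.5 s, still squeezing the grip at 35 N; the hand-in returned no verdict.

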